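# Turn the box in the vice and fit its lid

## Robot

A 7-joint arm with a two-finger parallel gripper is mounted at the origin on the work surface. World frame = base frame: x ahead of the robot, y to its left, z up, the work surface at z = 0. Lengths are in mm, angles in rad, forces in N, time in s.
With the tool pointing down it reaches from about 425 to 875 mm from the base axis. Payload 9.9 kg.
Tool frame: the origin (TCP) lies between the finger pads; the fingertips stand 22 mm ahead of it and the grasp point (between the pads) lies 3 mm ahead of it; z points along the fingers, y is the line along which they close (so a half turn about z gives the same grasp; the last joint's range is limited). The gripper opens to 85 mm and grips with 20 to 120 N. Pads are 22 mm wide; open, the fingers measure 114 mm over their backs; the gripper's body (76 mm by 85 mm) begins 54 mm behind the grasp point. The pads swing forward as they close: fully open they stand 13 mm farther back than shut.
Start: joints at [-1.346, 0.576, 0.025, 1.437, -0.015, 1.129, -0.057], TCP at [205.136, 643.077, 221.089] pointing down, gripper open.
Joint ranges: [-2.76, 2.76], [-0.34, 2.15], [-1.52, 1.57], [0.19, 2.46], [-1.09, 4.23], [0.17, 1.99], [-2.82, 2.82]. Speed limits (rad/s): [2.22, 2.22, 3.01, 3.01, 3.14, 3.14, 3.14].

## Interface

Orientations are given as a unit quaternion [x, y, z, w].
In Python, from plant import bot gives the robot as it stands. The module is installed in compiled form; this text tells all that it offers.
- The arm moves only by the shell command python3 -m inch 'ROWS' [FORCE]. ROWS is JSON, a list of rows, each an object with "travel": the shift along the tool's x, y, z in mm, a list of three; "twist": the turn, a rotation vector about the tool's x, y, z in rad, a list of three; "hand": the opening, from 0 (shut) to 1 (fully open). A call has 1 to 20 rows; each row shifts and turns the commanded pose from where the row before left it, along the tool's axes as they then stand; what a row does not reach is not made up. A row lasts 1/8 s, in which the tool goes at most 62.5 mm and 10.7 degrees, less where a joint would pass 70% of its speed; a pose out of reach is approached as far as the arm can. A call with a gripper value outside its range is refused whole. The fingers move at their own pace and stop on an object; FORCE is the grip in N (left out, the last holds). Time passes only in rows, so rows that do not move let the fingers close. It gives the time, the measured TCP pose, the force, the opening and the grip force at its end, in the units of the state.
- bot.observe(): the state, without advancing time (a new reading comes with each control period).
- bot.snapshot(name): name is "scene" or "side" or "wrist"; returns (picture, depth): 420x560x3 uint8, red, green, blue; 420x560 float32, mm along the optical axis (not along the pixel's ray), 0 where there is no reading.
- bot.calibration(name): a dict with "fx", "fy", "cx", "cy" (pixels), "rvec" (rotation vector, rad) and "tvec" (3), from world to camera coordinates, as OpenCV has them; the wrist camera has in their place "T_tool_cam" (4x4, takes a point from camera to tool coordinates, whose origin is the TCP and whose axes are the flange's). Camera axes: x right, y down, z forward; pixel columns grow to the right and rows downward; lengths in mm; the calibration is good to about 2 mm. A picture is of the moment at which its call begins: read the wrist's pose just before it. calibration takes no time and is no camera call.
- bot.close_job(): hands the job in; it is judged then, once.
Trained networks look in the newest picture that a camera, given by its name, has taken for a name from the list of things; names that differ only in an ending like _2 or _b are one class to them, and where a whole thing is asked for, a point or a joint stands for the part that bears it (a point fixed in the world has none). Each returns a list of dicts, best first, with "p" (0 to 1); they miss things now and then, are a little off and sometimes report something else, mostly with a low value. They report only what shows in the picture. A call takes as long as a camera call. They do not tell look-alikes from the thing itself.
- bot.spot_in(query, camera): "position" ([column, row] in pixels, amid what is visible of it).
- bot.tip_of(query, camera): "position" ([column, row] in pixels: a listed point, or the origin of a listed thing).
The state is a dict: "time": time; "joints": joint angles; "qvel": joint speeds; "tau": joint torques, N m; "tool_pos": TCP position; "eef_rot": TCP orientation; "contact_force": force on the tool from outside, world axes, zero at the start; "torque": the same for the moment, N m; "gripper_width": opening from 0.0 (shut) to 1.0 (fully open); "finger_force": force on a finger pad.
Only numpy, scipy, OpenCV 4.12 (cv2) and the standard library are available. Lean on these libraries where they do the work, as an engineer would, in place of code of your own. Each camera call takes 0.05 s, during which the arm holds its last target. There are 200 camera calls.

## Task

The small wooden box in the bench vice stands on end: pull the sliding jaw open, give the box a quarter turn so that its open front faces straight up, set it back down on the vice bed at about the middle of the jaws, and push the jaw in until the box is held snug and square. Then lay the lid, handle upward, into the rebate round the open front so that it lies flush, ready to be pinned. Leave the other things on the bench where they are.

Things in the scene. Friction and masses are not known exactly. Their poses are not given: they have to be found in the camera images.
- vice: Grey iron bench vice, fixed. Origin: underside centre, on the bench. x: slide direction, from handle (-x, robot side) to fixed jaw (+x); y along the jaws; z up. Base x -80 to +87 mm, 100 mm wide, lugs to y +-73 mm (18 mm high). Flat bed at z = 30 mm. Jaws 120 mm wide (y), tops at z = 54 mm (56 at the moving jaw's back): about 25 mm above the bed. Fixed cheek's face at x = +50 mm.
- vice_bed (a point): Point on top of the vice bed (z = 30 mm of the vice, x = +20 mm), midway along the jaws and 30 mm from the fixed cheek's face: below the middle of the 60 mm wide box when it is clamped. Axes as the vice.
- jaw (a joint): Travel of the sliding jaw, m. 0 = cheeks 60 mm apart (snug on the box); positive = farther open (towards vice -x), to 0.036; negative = closed more. Friction of about 6 N holds it wherever it is left; no spring. Starts snug on the box. The jaw is 32 mm thick; its cheek's face is at vice x = -10 mm minus this value.
- jaw_handle (a point): Middle of the sliding jaw's dark turned wooden handle, on its axis, 44 mm above the bench; at vice x = -118 mm when the jaw is at 0. The handle is a level bar along the vice's x, 90 mm long, 30 mm thick; it moves with the jaw and does not turn. It can be pinched from above across vice y; at its middle the bench below is free. Axes as the vice.
- box: Plain pine box, about 0.2 kg, 60 mm wide (x), 70 mm deep (y), 110 mm long (z), hollow, open at its +y face (front), closed back at y = -35 mm. Origin: centre of the 60 x 70 mm end on which it stands at the start. It starts upright on the vice bed, clamped across its width, axes parallel to the vice's, so the front faces along the jaws to vice +y. At the end its y must point up.
- box_front (a point): Middle of the box's open front in the plane of the rim (y = +35, z = +55 mm of the box; axes as the box). Walls are 10 mm thick; a rebate 52 mm (x) by 102 mm (z), 6 mm deep, runs round the opening for the lid, leaving a 4 mm rim and a 6 mm wide ledge at y = +29 mm. The opening inside is 40 x 90 mm.
- lid: Plain pine lid lying on the bench, about 0.05 kg: board 49 mm (x) by 99 mm (y), 6 mm thick, with a straight batten handle on top, 18 mm wide (x), 60 mm long (y), 20 mm high: 26 mm in all. Origin: centre of the board's underside; z up, y along its length. In the rebate it has 1.5 mm of play on each side and fits either way round.
- lid_grip (a point): Point in the lid's handle, on the middle, 20 mm above the underside of the board. Axes as the lid.
- glue: Bystander: glass glue jar, 60 mm diameter, 85 mm high; origin at the centre of its base.
- book: Bystander: closed book lying flat, 115 x 165 x 28 mm; origin at the centre of its underside.
- owl: Bystander: wooden owl cut-out on a base of 50 x 100 mm, about 125 mm high; origin at the centre of its underside.
- hammer: Bystander: hammer lying flat, 240 mm long; origin about its middle.
Not all that is in view belongs to the job. What is shaped like the box but pink or yellow is not meant. Leave any blue or turquoise look-alike of the lid alone.

How it is judged:
By the outcome, as a careful person would: the job done as asked, in the order asked, and still so for the second after the job is handed in, with the robot touching nothing.
It also fails if it takes over 72 s, if anything falls off the work surface, if the arm or the gripper's body presses on something with over 40 N, if the wrist force passes 120 N, or if a joint passes its speed limit or range.

## Working session

There is one attempt and no reset: what is moved stays moved. The work goes in short steps, Python scripts to look and compute and a shell command to move; the robot and the scene stay as the last step left them, time stands still between calls to the robot, and variables do not carry over. Pictures are saved under pics/ and viewed, at most 10 in all, crops included, and the job is handed in when it is done.

```bash
mkdir -p pics
cat > h.py <<'E'
import numpy as np, cv2
from scipy.spatial.transform import Rotation as R
from plant import bot
def cam(name):
    c=bot.calibration(name); K=(c["fx"],c["fy"],c["cx"],c["cy"])
    if "rvec" in c:
        r=R.from_rotvec(np.ravel(c["rvec"])).as_matrix(); T=np.eye(4); T[:3,:3]=r.T; T[:3,3]=-r.T@np.ravel(c["tvec"])
    else:
        s=bot.observe(); A=np.eye(4); A[:3,:3]=R.from_quat(s["eef_rot"]).as_matrix(); A[:3,3]=s["tool_pos"]; T=A@np.array(c["T_tool_cam"])
    return K,T
def snap(name,fn=None):
    K,T=cam(name); p,d=bot.snapshot(name)
    if fn: cv2.imwrite("pics/"+fn,p[:,:,::-1])
    v,u=np.indices(d.shape); 
    P=np.stack([(u-K[2])/K[0]*d,(v-K[3])/K[1]*d,d],-1)@T[:3,:3].T+T[:3,3]
    P[d==0]=np.nan
    return p,d,P,K,T
def onz(K,T,uv,z):
    r=T[:3,:3]@np.array([(uv[0]-K[2])/K[0],(uv[1]-K[3])/K[1],1]); return T[:3,3]+r*(z-T[2,3])/r[2]
E
python3 - <<'E'
from h import *
s=bot.observe(); print(s)
ims=[]
for n in ("scene","side","wrist"):
    p,d,P,K,T=snap(n,n+"0.png"); np.save(n+"P.npy",P); ims.append(p)
    print(n,T[:3,3].round(),T[:3,2].round(2))
    for q in ("vice","box","box_front","lid","lid_grip","jaw_handle","vice_bed"):
        print(q,[(np.round(x["position"]),round(x["p"],2), P[int(x["position"][1]),int(x["position"][0])].round()) for x in bot.tip_of(q,n)][:4])
E
```

```text
{'time': 0.0, 'joints': array([-1.3458078 ,  0.57654073,  0.02484231,  1.43795889, -0.01504777,
        1.12899874, -0.05651805]), 'qvel': array([-0.00067562,  0.00092315,  0.0023626 , -0.00146152,  0.0004293 ,
        0.00043285, -0.00048667]), 'tau': array([-4.40671029e-04, -7.65768385e+01,  2.25014202e+00, -2.85977894e+01,
        1.52853120e-02,  1.25301420e-02,  1.87900588e-05]), 'tool_pos': array([204.96516872, 642.6048938 , 220.21887848]), 'eef_rot': array([ 1.53783322e-01,  9.88104220e-01, -8.53970125e-04, -1.09237631e-04]), 'contact_force': array([-0.05698519,  0.13443751, -0.01366715]), 'torque': array([-0.02141693, -0.02997413, -0.03455404]), 'finger_force': 0.0, 'gripper_width': 1.00174033746392}
scene [1377. -711. 1336.] [-0.45  0.48 -0.75]
vice [(array([266., 248.]), 0.97, array([687., -76.,  86.]))]
box [(array([225., 289.]), 0.79, array([ 684., -255.,   49.])), (array([260., 248.]), 0.66, array([683., -94.,  94.])), (array([278., 313.]), 0.65, array([ 842., -185.,    6.]))]
box_front [(array([212., 272.]), 0.77, array([ 642., -256.,  105.])), (array([275., 314.]), 0.7
[... 1001 characters left out ...]
]), 0.65, array([ 825., -225.,   82.])), (array([377., 278.]), 0.56, array([ 661., -220.,   13.]))]
lid [(array([234., 216.]), 0.84, array([561., 223.,   7.])), (array([191., 242.]), 0.71, array([397., 202.,  24.])), (array([268., 175.]), 0.62, array([769., 310.,   9.]))]
lid_grip [(array([235., 210.]), 0.96, array([572., 231.,  19.])), (array([263., 168.]), 0.63, array([787., 355.,   6.])), (array([189., 237.]), 0.57, array([403., 218.,  28.]))]
jaw_handle [(array([278., 252.]), 0.69, array([515., -15.,  60.]))]
vice_bed [(array([328., 234.]), 0.75, array([623., -81.,  96.]))]
wrist [134. 665. 375.] [ 0.28 -0.09 -0.96]
vice []
box []
box_front []
lid []
lid_grip []
jaw_handle []
vice_bed []
```

View pics/scene0.png

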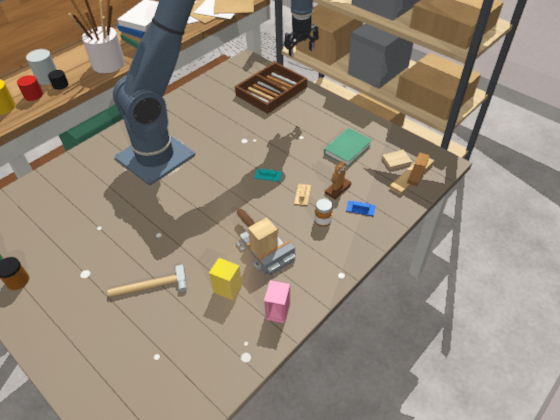

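View pics/side0.png

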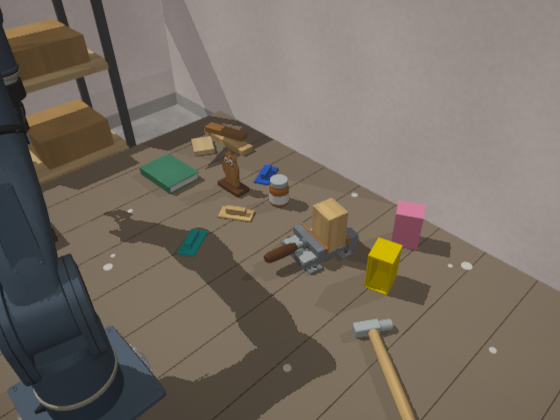

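The scene view shows the pine box in the vice at (263,240), the dark handle at (245,217), the plain wood lid at (303,195), and the glue jar at (323,212). The blue lid at (361,208), the turquoise lid at (268,175) and the yellow and pink boxes are decoys. The side view agrees: lid (236,213), vice and box (328,235).

Run:
```python
import numpy as np, cv2
def rect(P,c,r,z0,z1,tag):
    m=(np.hypot(P[...,0]-c[0],P[...,1]-c[1])<r)&(P[...,2]>z0)&(P[...,2]<z1)
    q=P[m]
    if len(q)<5: print(tag,len(q)); return
    (x,y),(w,h),a=cv2.minAreaRect(q[:,:2].astype(np.float32)); print(tag,len(q),"c",round(x,1),round(y,1),"wh",round(w,1),round(h,1),"ang",round(a,1),"z",np.median(q[:,2]).round(1))
for n in ("scene","side"):
    P=np.load(n+"P.npy")
    rect(P,(650,-65),80,132,150,n+" boxtop")
    rect(P,(585,222),75,4,12,n+" lidboard")
    rect(P,(585,222),75,22,32,n+" lidbatten")
    rect(P,(650,-65),120,50,62,n+" jaws")
    rect(P,(520,-15),45,30,70,n+" handle")
    rect(P,(690,225),80,70,100,n+" jar?")
```

```text
scene boxtop 373 c 660.9 -57.4 wh 72.0 68.3 ang 79.6 z 138.5
scene lidboard 146 c 585.2 223.9 wh 134.8 134.1 ang 74.0 z 5.9
scene lidbatten 46 c 578.9 228.7 wh 16.8 58.1 ang 33.2 z 25.6
scene jaws 428 c 637.7 -35.1 wh 121.6 195.7 ang 77.9 z 53.3
scene handle 151 c 525.8 -12.3 wh 27.7 78.6 ang 79.8 z 52.5
scene jar? 179 c 711.7 185.0 wh 47.7 57.8 ang 40.1 z 82.7
side boxtop 512 c 658.4 -55.6 wh 73.4 63.0 ang 79.5 z 140.4
side lidboard 286 c 585.1 223.6 wh 136.7 137.3 ang 33.2 z 6.6
side lidbatten 95 c 574.1 232.1 wh 20.0 61.8 ang 31.7 z 26.0
side jaws 749 c 636.9 -52.0 wh 120.0 184.3 ang 40.2 z 55.7
side handle 358 c 523.3 -10.8 wh 27.6 84.8 ang 76.6 z 54.2
side jar? 215 c 706.9 187.0 wh 54.6 50.3 ang 46.4 z 85.1
```

```bash
r='{"travel":[-39,-24,-5],"twist":[0,0,0],"hand":1}'; python3 -m inch '[{"travel":[-20,-12,-20],"twist":[0,0,0],"hand":1},{"travel":[-39,-24,-10],"twist":[0,0,0],"hand":1},{"travel":[-39,-24,-10],"twist":[0,0,0],"hand":1},{"travel":[-39,-24,-10],"twist":[0,0,0],"hand":1},{"travel":[-39,-24,-10],"twist":[0,0,0],"hand":1},{"travel":[-39,-24,0],"twist":[0,0,0],"hand":1},{"travel":[-39,-24,0],"twist":[0,0,0],"hand":1},{"travel":[-39,-24,0],"twist":[0,0,0],"hand":1},{"travel":[-39,-24,0],"twist":[0,0,0],"hand":1},{"travel":[-39,-24,0],"twist":[0,0,0],"hand":1},{"travel":[-39,-24,0],"twist":[0,0,0],"hand":1},{"travel":[-39,-24,0],"twist":[0,0,0],"hand":1},{"travel":[-14,-10,0],"twist":[0,0,0],"hand":1},{"travel":[0,0,0],"twist":[0,0,0],"hand":1}]'
python3 - <<'E'
from h import *
s=bot.observe();print(s["joints"].round(3),s["tool_pos"].round(1))
p,d,P,K,T=snap("wrist","w1.png");np.save("w1P.npy",P);print(K)
print([(np.round(x["position"]),round(x["p"],2), P[int(x["position"][1]),int(x["position"][0])].round(1)) for x in bot.tip_of("lid_grip","wrist")])
E
```

```text
time: 2.95
tool_pos: [559.9, 228.2, 281.8]
eef_rot: [0.155, 0.988, 0.0, 0.0]
contact_force: [-0.3, 0.8, -0.1]
gripper_width: 0.999
finger_force: 0.0
[-0.547  0.426  0.127  1.543 -0.056  1.176  0.849] [559.9 228.2 281.8]
(352.25268682323514, 352.25268682323514, 272.49087052212684, 205.78780924795285)
[(array([277., 173.]), 0.91, array([571.6, 227.9,  26.7])), (array([390., 296.]), 0.68, array([566.9, 269.4, 322.5])), (array([222.,  34.]), 0.57, array([412.1, 219. ,  26.9]))]
```

View pics/w1.png

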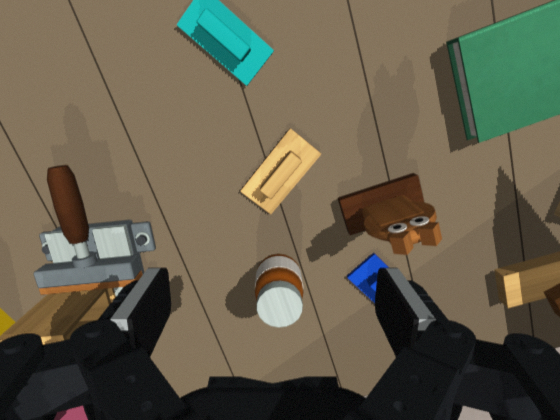

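The wrist view shows the pine lid at (280,172), its batten handle diagonal at (282,175), the jar at (279,290), the owl at (395,215), and the vice handle at (68,203).

```bash
cat >> h.py <<'E'
def rect(P,c,r,z0,z1,tag):
    m=(np.hypot(P[...,0]-c[0],P[...,1]-c[1])<r)&(P[...,2]>z0)&(P[...,2]<z1)
    q=P[m]
    if len(q)<5: print(tag,len(q)); return
    (x,y),(w,h),a=cv2.minAreaRect(q[:,:2].astype(np.float32)); print(tag,len(q),"c",round(x,1),round(y,1),"wh",round(w,1),round(h,1),"ang",round(a,1),"z",np.median(q[:,2]).round(1))
E
python3 - <<'E'
from h import *
P=np.load("w1P.npy"); img=cv2.imread("pics/w1.png")
rect(P,(575,228),45,23,32,"batten")
hsv=cv2.cvtColor(img,cv2.COLOR_BGR2HSV); 
m=(np.hypot(P[...,0]-575,P[...,1]-228)<75)&(hsv[...,1]>90)&(hsv[...,2]>140)&(P[...,2]>3)&(P[...,2]<12)
m=cv2.morphologyEx(m.astype(np.uint8),cv2.MORPH_OPEN,np.ones((3,3)))>0
q=P[m]; print(len(q),cv2.minAreaRect(q[:,:2].astype(np.float32)),np.median(q[:,2]))
E
python3 -m inch '[{"travel":[8,-30,-5],"twist":[0,0,-0.06],"hand":1},{"travel":[8,-40,-5],"twist":[0,0,-0.06],"hand":1},{"travel":[8,-40,-5],"twist":[0,0,0],"hand":1},{"travel":[8,-40,-5],"twist":[0,0,0],"hand":1},{"travel":[8,-40,-5],"twist":[0,0,0],"hand":1},{"travel":[8,-40,-5],"twist":[0,0,0],"hand":1},{"travel":[0,-20,0],"twist":[0,0,0],"hand":1},{"travel":[0,0,0],"twist":[0,0,0],"hand":1}]'
python3 - <<'E'
from h import *
s=bot.observe();print(s["joints"].round(3),s["tool_pos"].round(1))
p,d,P,K,T=snap("wrist","w2.png");np.save("w2P.npy",P)
rect(P,(659,-56),75,132,150,"boxtop")
rect(P,(520,-15),50,46,70,"handle")
rect(P,(650,-60),110,49,60,"jaws")
E
```

```text
batten 755 c 576.3 231.3 wh 18.3 59.9 ang 33.6 z 26.6
2208 ((576.601806640625, 231.32354736328125), (49.391029357910156, 99.14127349853516), 33.52614974975586) 6.7090995937977596
time: 4.05
tool_pos: [459.2, -3.6, 311.6]
eef_rot: [0.094, 0.996, 0.0, 0.0]
contact_force: [-0.0, 0.6, -0.2]
gripper_width: 0.996
finger_force: 0.0
[-0.246  0.173  0.184  1.831 -0.035  1.14   1.332] [459.2  -3.6 311.6]
boxtop 2855 c 658.9 -56.5 wh 70.3 60.4 ang 77.7 z 140.9
handle 1462 c 527.5 -11.2 wh 28.9 86.7 ang 78.9 z 56.5
jaws 3398 c 643.5 -16.0 wh 183.2 108.5 ang 29.2 z 55.8
```

View pics/w2.png

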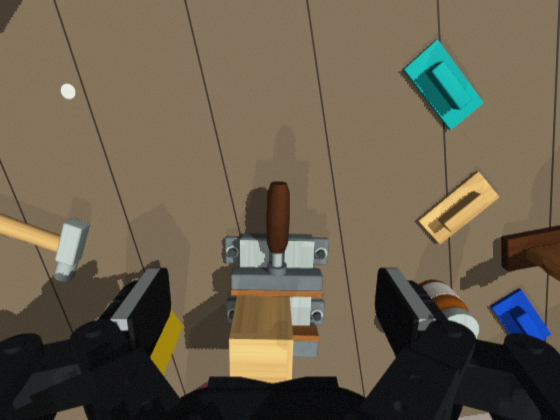

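The wrist view shows the handle at (278,215), the jaw centred near column 277, and the box at (262,335), which sits about 18 mm off centre towards vice -y. Next I pinch the handle and pull it.

```bash
python3 -m inch '[{"travel":[-23,2,30],"twist":[0,0,0.016],"hand":1},{"travel":[-23,2,45],"twist":[0,0,0],"hand":1},{"travel":[-22,2,45],"twist":[0,0,0],"hand":1},{"travel":[0,0,45],"twist":[0,0,0],"hand":0.7},{"travel":[0,0,45],"twist":[0,0,0],"hand":0.7},{"travel":[0,0,35],"twist":[0,0,0],"hand":0.6},{"travel":[0,0,20],"twist":[0,0,0],"hand":0.6},{"travel":[0,0,0],"twist":[0,0,0],"hand":0.1},{"travel":[0,0,0],"twist":[0,0,0],"hand":0.1},{"travel":[0,0,0],"twist":[0,0,0],"hand":0.1},{"travel":[0,0,0],"twist":[0,0,0],"hand":0.1}]' 50
```

```text
time: 5.48
tool_pos: [528.0, -10.5, 46.8]
eef_rot: [0.102, 0.995, 0.001, 0.001]
contact_force: [-0.6, 4.8, -0.1]
gripper_width: 0.175
finger_force: 49.6
```

```bash
python3 -m inch '[{"travel":[3,0,0],"twist":[0,0,0],"hand":0.1},{"travel":[5,0,0],"twist":[0,0,0],"hand":0.1},{"travel":[6,0,0],"twist":[0,0,0],"hand":0.1},{"travel":[6,0,0],"twist":[0,0,0],"hand":0.1},{"travel":[6,0,0],"twist":[0,0,0],"hand":0.1},{"travel":[4,0,0],"twist":[0,0,0],"hand":0.1},{"travel":[0,0,0],"twist":[0,0,0],"hand":0.1}]'
python3 - <<'E'
from h import *
p,d,P,K,T=snap("side","s2.png"); rect(P,(659,-56),75,132,150,"boxtop side")
rect(P,(500,-5),60,46,70,"handle")
E
```

```text
time: 6.35
tool_pos: [500.5, -4.7, 46.8]
eef_rot: [0.102, 0.995, 0.001, 0.002]
contact_force: [5.3, 3.2, -4.0]
gripper_width: 0.174
finger_force: 49.4
boxtop side 504 c 658.8 -54.7 wh 73.2 63.9 ang 79.0 z 140.5
handle 301 c 505.3 -10.6 wh 31.8 106.1 ang 74.5 z 54.3
```

```bash
python3 -m inch '[{"travel":[0,0,0],"twist":[0,0,0],"hand":0.6},{"travel":[0,0,0],"twist":[0,0,0],"hand":0.6},{"travel":[0,0,-40],"twist":[0,0,0],"hand":0.6},{"travel":[0,0,-50],"twist":[0,0,0],"hand":1},{"travel":[0,0,-50],"twist":[0,0,0],"hand":1},{"travel":[-41,20,-20],"twist":[0,0,0],"hand":1},{"travel":[-41,20,0],"twist":[0,0,0],"hand":1},{"travel":[-42,20,0],"twist":[0,0,0],"hand":1},{"travel":[-42,20,0],"twist":[0,0,0],"hand":1}]'
python3 -m inch '[{"travel":[0,0,0],"twist":[0,0,0.175],"hand":1},{"travel":[0,0,0],"twist":[0,0,0.175],"hand":1},{"travel":[0,0,0],"twist":[0,0,0.175],"hand":1},{"travel":[0,0,0],"twist":[0,0,0.175],"hand":1},{"travel":[0,0,0],"twist":[0,0,0.175],"hand":1},{"travel":[0,0,0],"twist":[0,0,0.175],"hand":1},{"travel":[0,0,0],"twist":[0,0,0.175],"hand":1},{"travel":[0,0,0],"twist":[0,0,0.175],"hand":1},{"travel":[0,0,0],"twist":[0,0,0.175],"hand":1},{"travel":[0,0,0],"twist":[0,-0.157,0],"hand":1},{"travel":[0,0,0],"twist":[0,-0.157,0],"hand":1},{"travel":[0,0,0],"twist":[0,-0.157,0],"hand":1},{"travel":[0,0,0],"twist":[0,-0.157,0],"hand":1},{"travel":[0,0,0],"twist":[0,-0.157,0],"hand":1},{"travel":[0,0,0],"twist":[0,0,0],"hand":1}]'
cat >> h.py <<'E'
def togo(pos,cols=None):
    s=bot.observe(); M=R.from_quat(s["eef_rot"]).as_matrix()
    print("joints",s["joints"].round(2),"pos",s["tool_pos"].round(1))
    if cols is None: cols=M
    print("travel at current axes",(M.T@(np.array(pos)-s["tool_pos"])).round(1),"twist",R.from_matrix(M.T@cols).as_rotvec().round(3))
def axes(yaw,tilt):  # yaw of tool y (deg), tilt about tool y (deg)
    a=np.radians(yaw); ux=np.array([np.cos(a),np.sin(a),0]); uy=np.array([-np.sin(a),np.cos(a),0]); uz=np.array([0,0,1])
    return np.stack([uy,ux,-uz],1)@R.from_euler("y",tilt,degrees=True).as_matrix()
E
python3 - <<'E'
from h import *
togo([661.7,-43.2,110.5],axes(-12,-45))
p,d,P,K,T=snap("scene","c2.png"); rect(P,(659,-56),75,132,150,"boxtop scene")
p,d,P,K,T=snap("wrist","w3.png"); rect(P,(659,-56),75,132,150,"boxtop wrist")
E
```

```text
time: 7.52
tool_pos: [678.1, 39.2, 206.3]
eef_rot: [0.102, 0.995, -0.0, -0.0]
contact_force: [1.0, 0.1, -0.3]
gripper_width: 0.996
finger_force: 0.0
time: 9.4
tool_pos: [676.6, 42.8, 201.8]
eef_rot: [0.716, 0.584, -0.299, 0.24]
contact_force: [1.2, 0.7, -0.5]
gripper_width: 1.0
finger_force: 0.0
joints [-0.8   1.02  0.88  1.23  0.02  1.42 -0.33] pos [676.6  42.8 201.8]
travel at current axes [  3.1   3.3 126.3] twist [0.    0.002 0.008]
boxtop scene 372 c 661.1 -56.2 wh 74.4 66.8 ang 78.8 z 138.0
boxtop wrist 3359 c 660.2 -56.7 wh 73.7 60.1 ang 78.1 z 140.4
```

View pics/w3.png

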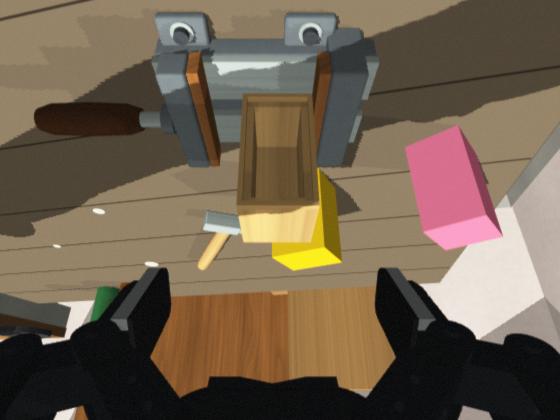

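The open front and both jaws show clearly: the box sits at (278,150) with free space to the moving jaw, and the gripper is aligned with it. I go in and grip.

```bash
python3 -m inch '[{"travel":[1,2,30],"twist":[0,0,0],"hand":1},{"travel":[1,2,40],"twist":[0,0,0.006],"hand":1},{"travel":[1,0,36],"twist":[0,0,0],"hand":1},{"travel":[0,0,20],"twist":[0,0,0],"hand":1},{"travel":[0,0,0],"twist":[0,0,0],"hand":0.4},{"travel":[0,0,0],"twist":[0,0,0],"hand":0.4},{"travel":[0,0,0],"twist":[0,0,0],"hand":0.4},{"travel":[0,0,0],"twist":[0,0,0],"hand":0.3}]' 45
python3 - <<'E'
from h import *
togo([661.7,-43.2,110.5],axes(-12,-45))
p,d,P,K,T=snap("wrist","w4.png"); rect(P,(659,-56),75,132,150,"boxtop wrist")
p,d,P,K,T=snap("side","s4.png");rect(P,(659,-56),60,136,143,"boxtop side")
E
```

```text
time: 10.5
tool_pos: [663.2, -47.2, 117.2]
eef_rot: [0.72, 0.579, -0.296, 0.242]
contact_force: [-2.9, -1.0, 7.1]
gripper_width: 0.69
finger_force: 48.8
joints [-0.74  1.06  0.86  1.43  0.01  1.15 -0.33] pos [663.2 -47.2 117.2]
travel at current axes [ 7.2 -2.3  2.2] twist [ 0.001  0.    -0.008]
boxtop wrist 10481 c 664.0 -44.2 wh 97.1 86.6 ang 78.2 z 140.8
boxtop side 440 c 661.3 -52.3 wh 81.3 85.8 ang 81.6 z 140.8
```

View pics/w4.png

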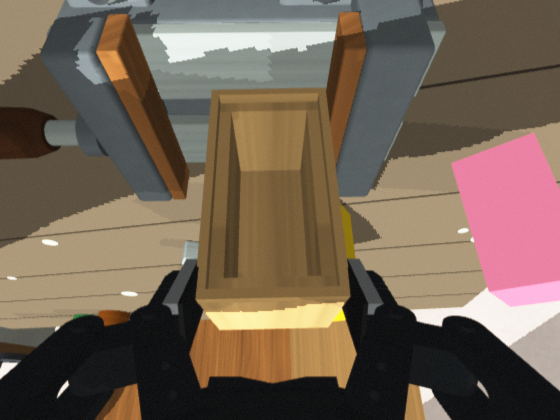

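The box is gripped at its upper edge, both pads on the side walls at (190,280) and (358,280). I lift it, then turn it.

```bash
python3 -m inch '[{"travel":[-8,0,-8],"twist":[0,0,0],"hand":0.3},{"travel":[-16,0,-16],"twist":[0,0,0],"hand":0.3},{"travel":[-18,0,-18],"twist":[0,0,0],"hand":0.3},{"travel":[-18,0,-18],"twist":[0,0,0],"hand":0.3},{"travel":[0,0,0],"twist":[0,0.08,0],"hand":0.3},{"travel":[0,0,0],"twist":[0,0.157,0],"hand":0.3},{"travel":[0,0,0],"twist":[0,0.157,0],"hand":0.3},{"travel":[0,0,0],"twist":[0,0.157,0],"hand":0.3},{"travel":[0,0,0],"twist":[0,0.157,0],"hand":0.3},{"travel":[0,0,0],"twist":[0,0.157,0],"hand":0.3},{"travel":[0,0,0],"twist":[0,0.157,0],"hand":0.3},{"travel":[0,0,0],"twist":[0,0.157,0],"hand":0.3},{"travel":[0,0,0],"twist":[0,0.157,0],"hand":0.3},{"travel":[0,0,0],"twist":[0,0.157,0],"hand":0.3},{"travel":[0,0,0],"twist":[0,0.078,0],"hand":0.3},{"travel":[0,0,0],"twist":[0,0,0],"hand":0.3}]' 60
python3 - <<'E'
from h import *
togo([646.5,-68.6,77],axes(-12,45))
p,d,P,K,T=snap("side","s5.png"); rect(P,(660,-20),100,215,260,"front")
bot.spot_in
p,d,P,K,T=snap("wrist","w5.png")
a=cv2.imread("pics/s5.png"); b=cv2.imread("pics/w5.png"); cv2.imwrite("pics/m5.png",np.hstack([a[100:400,180:540],cv2.resize(b,(400,300))]))
E
```

```text
time: 12.6
tool_pos: [661.8, -49.7, 199.2]
eef_rot: [0.72, 0.58, 0.299, -0.238]
contact_force: [0.3, -0.7, -1.0]
gripper_width: 0.686
finger_force: 65.3
joints [ 0.29  0.71  0.19  1.58 -0.94  1.28  0.72] pos [661.8 -49.7 199.2]
travel at current axes [-101.6  -11.3   71.1] twist [ 0.007  0.001 -0.002]
front 388 c 652.9 -36.2 wh 162.9 76.2 ang 64.5 z 222.4
```

View pics/m5.png

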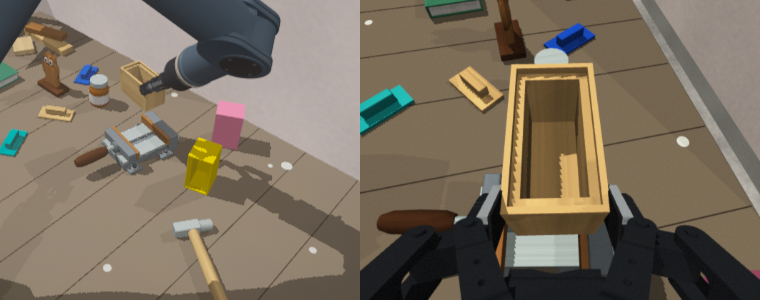

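The box is turned, open front up, and held above the open vice; the wrist view shows its rim from about (555,65) to (555,230). I check how the box sits in the gripper before lowering it.

Run:
```python
from h import *
p,d,P,K,T=snap("wrist","w6.png")
m=(np.hypot(P[...,0]-665,P[...,1]+20)<110)&(P[...,2]>217)&(P[...,2]<235); m[300:]=0
m=cv2.morphologyEx(m.astype(np.uint8),cv2.MORPH_OPEN,np.ones((3,3)))>0
q=P[m]; print(len(q),cv2.minAreaRect(q[:,:2].astype(np.float32)),np.percentile(q[:,2],[10,50,90]))
A=np.c_[q[:,:2]-q[:,:2].mean(0),np.ones(len(q))]; print(np.linalg.lstsq(A,q[:,2],rcond=None)[0])
print(bot.observe()["tool_pos"])
```

```text
16291 ((669.3961791992188, -16.62464141845703), (113.53221893310547, 86.18574523925781), 77.63526916503906) [220.53895249 223.80471062 228.14470171]
[ 5.36927932e-03 -2.94447694e-02  2.24327921e+02]
[662.88529913 -45.95604791 200.78897069]
```

```bash
python3 -m inch '[{"travel":[-8.5,-6,-8.5],"twist":[0,0,0],"hand":0.3},{"travel":[-9,-5.3,-9],"twist":[0,0,0],"hand":0.3},{"travel":[-18,0,18],"twist":[0,0,0],"hand":0.3},{"travel":[-18,0,18],"twist":[0,0,0],"hand":0.3},{"travel":[-18,0,18],"twist":[0,0,0],"hand":0.3},{"travel":[-15,0,15],"twist":[0,0,0],"hand":0.3},{"travel":[-8,0,8],"twist":[0,0,0],"hand":0.3},{"travel":[0,0,0],"twist":[0,0,0],"hand":0.3},{"travel":[0,0,0],"twist":[0,0,0],"hand":0.3}]'
python3 - <<'E'
from h import *
togo([646.7,-67.9,76],axes(-12,45))
E
```

```text
time: 13.88
tool_pos: [647.1, -68.6, 91.5]
eef_rot: [0.718, 0.581, 0.3, -0.239]
contact_force: [-0.1, -0.8, -1.5]
gripper_width: 0.687
finger_force: 65.3
joints [ 0.35  0.84  0.15  1.66 -0.98  1.16  0.91] pos [647.1 -68.6  91.5]
travel at current axes [-10.5  -0.6  11.3] twist [ 0.006 -0.001  0.001]
```

```bash
python3 -m inch '[{"travel":[-6,0,6],"twist":[0,0,0],"hand":0.3},{"travel":[-2,0,2],"twist":[0,0,0],"hand":0.3},{"travel":[-1,0,1],"twist":[0,0,0],"hand":0.3},{"travel":[0,0,0],"twist":[0,0,0],"hand":0.3}]'
python3 -m inch '[{"travel":[-0.7,0,0.7],"twist":[0,0,0],"hand":0.3},{"travel":[-0.7,0,0.7],"twist":[0,0,0],"hand":0.3},{"travel":[0,0,0],"twist":[0,0,0],"hand":0.3}]'
```

```text
time: 14.38
tool_pos: [646.8, -68.4, 78.0]
eef_rot: [0.719, 0.581, 0.299, -0.239]
contact_force: [-0.5, -0.7, -1.6]
gripper_width: 0.683
finger_force: 65.3
time: 14.75
tool_pos: [646.8, -68.4, 75.9]
eef_rot: [0.719, 0.581, 0.299, -0.239]
contact_force: [0.3, 0.0, -1.5]
gripper_width: 0.684
finger_force: 65.3
```

```bash
python3 -m inch '[{"travel":[-0.7,0,0.7],"twist":[0,0,0],"hand":0.3},{"travel":[0,0,0],"twist":[0,0,0],"hand":0.3}]'
python3 -m inch '[{"travel":[-0.7,0,0.7],"twist":[0,0,0],"hand":0.3},{"travel":[0,0,0],"twist":[0,0,0],"hand":0.3}]'
```

```text
time: 15.0
tool_pos: [646.8, -68.4, 75.0]
eef_rot: [0.719, 0.581, 0.299, -0.239]
contact_force: [-0.1, -0.0, -1.5]
gripper_width: 0.688
finger_force: 65.3
time: 15.25
tool_pos: [646.9, -68.4, 74.2]
eef_rot: [0.718, 0.581, 0.299, -0.239]
contact_force: [-0.5, -0.2, -0.6]
gripper_width: 0.678
finger_force: 65.5
```

```bash
python3 -m inch '[{"travel":[-0.7,0,0.7],"twist":[0,0,0],"hand":0.3},{"travel":[0,0,0],"twist":[0,0,0],"hand":0.3}]'
python3 -m inch '[{"travel":[0,0,0],"twist":[0,0,0],"hand":0.78},{"travel":[0,0,0],"twist":[0,0,0],"hand":0.78},{"travel":[0,0,0],"twist":[0,0,0],"hand":0.78}]'
```

```text
time: 15.5
tool_pos: [646.9, -68.5, 74.0]
eef_rot: [0.718, 0.581, 0.3, -0.239]
contact_force: [-1.2, -2.2, 5.0]
gripper_width: 0.685
finger_force: 66.0
time: 15.88
tool_pos: [646.8, -68.3, 73.0]
eef_rot: [0.718, 0.581, 0.299, -0.239]
contact_force: [-0.9, -0.4, -0.3]
gripper_width: 0.778
finger_force: 0.0
```

```bash
python3 -m inch '[{"travel":[0,0,-15],"twist":[0,0,0],"hand":0.82},{"travel":[0,0,-30],"twist":[0,0,0],"hand":1},{"travel":[0,0,-40],"twist":[0,0,0],"hand":1},{"travel":[0,0,-40],"twist":[0,0,0],"hand":1},{"travel":[-10,0,-20],"twist":[0,-0.157,0],"hand":1},{"travel":[-10,0,-20],"twist":[0,-0.157,0],"hand":1},{"travel":[0,0,-20],"twist":[0,-0.157,0],"hand":1},{"travel":[0,0,-20],"twist":[0,-0.157,0],"hand":1},{"travel":[0,0,-20],"twist":[0,-0.157,0],"hand":1},{"travel":[0,0,0],"twist":[0,0,0],"hand":1}]'
python3 - <<'E'
from h import *
togo([500.6,-4.6,250],axes(-12,0))
for n in ("scene","side","wrist"):
  p,d,P,K,T=snap(n,n+"7.png"); rect(P,(655,-37),85,94,106,"rim "+n)
E
```

```text
time: 17.12
tool_pos: [617.2, -209.0, 237.7]
eef_rot: [0.776, 0.63, 0.003, 0.003]
contact_force: [0.1, 0.5, -0.7]
gripper_width: 1.002
finger_force: 0.0
joints [-0.07  0.58  0.57  1.5  -0.33  1.15  0.35] pos [ 617.2 -209.   237.7]
travel at current axes [ 176.1 -155.9  -13.4] twist [ 0.008 -0.001  0.003]
rim scene 180 c 654.0 -39.1 wh 112.3 65.1 ang 79.5 z 97.5
rim side 360 c 651.7 -38.3 wh 112.6 64.6 ang 77.8 z 98.4
rim wrist 1515 c 644.7 -82.9 wh 21.1 60.0 ang 78.8 z 99.0
```

View pics/wrist7.png

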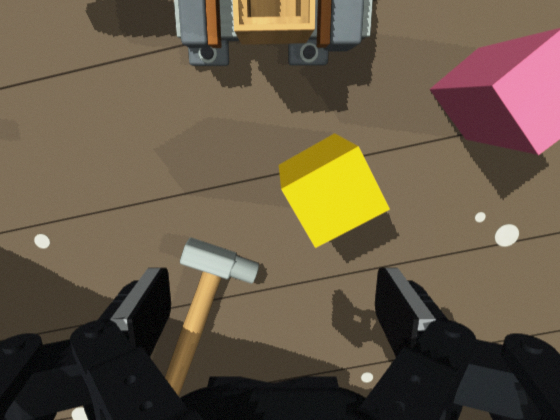

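The box end shows at (275,20), seated between the open jaws; the depth data puts the box within 1 mm of the middle, rim level at about 98–100 mm. The hammer and the yellow and pink boxes are undisturbed. Back to the handle.

```bash
python3 -m inch '[{"travel":[35,-31,-3],"twist":[0,0,0],"hand":1},{"travel":[35,-31,-3],"twist":[0,0,0],"hand":1},{"travel":[35,-31,-3],"twist":[0,0,0],"hand":1},{"travel":[35,-31,-3],"twist":[0,0,0],"hand":1},{"travel":[36,-32,0],"twist":[0,0,0],"hand":1},{"travel":[0,0,0],"twist":[0,0,-0.175],"hand":1},{"travel":[0,0,0],"twist":[0,0,-0.175],"hand":1},{"travel":[0,0,0],"twist":[0,0,-0.175],"hand":1},{"travel":[0,0,0],"twist":[0,0,-0.175],"hand":1},{"travel":[0,0,0],"twist":[0,0,-0.175],"hand":1},{"travel":[0,0,0],"twist":[0,0,-0.175],"hand":1},{"travel":[0,0,0],"twist":[0,0,-0.175],"hand":1},{"travel":[0,0,0],"twist":[0,0,-0.175],"hand":1},{"travel":[0,0,0],"twist":[0,0,-0.175],"hand":1},{"travel":[0,0,0],"twist":[0,0,0],"hand":1}]'
python3 - <<'E'
from h import *
togo([500.6,-4.6,47],axes(78.2,0))
p,d,P,K,T=snap("wrist","w8.png"); rect(P,(500,-5),60,46,70,"handle");rect(P,(655,-37),90,94,106,"rim")
E
```

```text
time: 19.15
tool_pos: [499.1, -9.9, 246.5]
eef_rot: [0.107, 0.994, 0.0, 0.002]
contact_force: [0.4, 0.2, 0.2]
gripper_width: 0.998
finger_force: 0.0
joints [-0.25  0.29  0.24  1.86 -0.08  0.99  1.38] pos [499.1  -9.9 246.5]
travel at current axes [  0.2   5.3 199.5] twist [ 0.001  0.003 -0.008]
handle 2441 c 507.8 -7.0 wh 28.5 102.7 ang 77.4 z 56.1
rim 3027 c 652.9 -39.1 wh 110.4 62.6 ang 79.4 z 97.9
```

```bash
python3 -m inch '[{"travel":[0,2,30],"twist":[0,0,-0.008],"hand":1},{"travel":[0,2,45],"twist":[0,0,0],"hand":0.8},{"travel":[0,1,45],"twist":[0,0,0],"hand":0.6},{"travel":[0,0,45],"twist":[0,0,0],"hand":0.6},{"travel":[0,0,34],"twist":[0,0,0],"hand":0.6},{"travel":[0,0,0],"twist":[0,0,0],"hand":0.1},{"travel":[0,0,0],"twist":[0,0,0],"hand":0.1},{"travel":[0,0,0],"twist":[0,0,0],"hand":0.1},{"travel":[0,0,0],"twist":[0,0,0],"hand":0.1}]' 50
python3 -m inch '[{"travel":[-3,0,0],"twist":[0,0,0],"hand":0.1},{"travel":[-5,0,0],"twist":[0,0,0],"hand":0.1},{"travel":[-6,0,0],"twist":[0,0,0],"hand":0.1},{"travel":[-6,0,0],"twist":[0,0,0],"hand":0.1},{"travel":[-3,0,0],"twist":[0,0,0],"hand":0.1},{"travel":[-2,0,0],"twist":[0,0,0],"hand":0.1},{"travel":[0,0,0],"twist":[0,0,0],"hand":0.1}]'
```

```text
time: 20.32
tool_pos: [502.1, -2.9, 48.9]
eef_rot: [0.101, 0.995, 0.0, 0.003]
contact_force: [0.1, 0.9, 0.2]
gripper_width: 0.102
finger_force: 0.0
time: 21.2
tool_pos: [524.7, -7.7, 48.6]
eef_rot: [0.1, 0.995, 0.0, 0.001]
contact_force: [-6.3, 1.0, 11.8]
gripper_width: 0.1
finger_force: 5.7
```

Run:
```python
from h import *
p,d,P,K,T=snap("side","s9.png");p2,d,P2,K,T=snap("wrist","w9.png")
a=cv2.imread("pics/s9.png"); b=cv2.imread("pics/w9.png"); cv2.imwrite("pics/m9.png",np.hstack([cv2.resize(a[170:320,200:400],(400,300)),cv2.resize(b,(400,300))]))
rect(P,(655,-37),85,94,106,"rim side");rect(P2,(655,-37),85,94,106,"rim wrist")
```

```text
rim side 352 c 655.5 -38.5 wh 114.3 63.8 ang 79.7 z 98.5
rim wrist 0
```

View pics/m9.png

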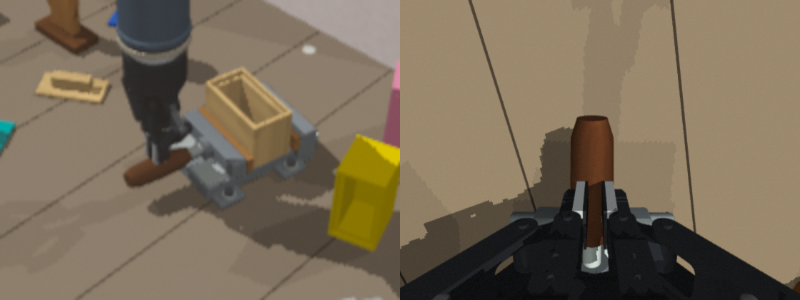

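The box is now between the closing jaws, its front up. The pinch on the handle at (592,200) looks high and weak. I'll regrip about 5 mm lower before the final push.

```bash
python3 -m inch '[{"travel":[0,0,0],"twist":[0,0,0],"hand":0.6},{"travel":[0,0,0],"twist":[0,0,0],"hand":0.6},{"travel":[0,-1.5,3],"twist":[0,0,0],"hand":0.6},{"travel":[0,0,2],"twist":[0,0,0],"hand":0.6},{"travel":[0,0,0],"twist":[0,0,0],"hand":0},{"travel":[0,0,0],"twist":[0,0,0],"hand":0},{"travel":[0,0,0],"twist":[0,0,0],"hand":0},{"travel":[0,0,0],"twist":[0,0,0],"hand":0}]' 70
```

```text
time: 22.3
tool_pos: [525.5, -9.8, 43.2]
eef_rot: [0.101, 0.995, 0.0, 0.002]
contact_force: [-2.0, -1.8, 4.8]
gripper_width: 0.29
finger_force: 68.6
```

```bash
python3 -m inch '[{"travel":[-2,0,0],"twist":[0,0,0],"hand":0},{"travel":[-1,0,0],"twist":[0,0,0],"hand":0},{"travel":[0,0,0],"twist":[0,0,0],"hand":0}]'
python3 -m inch '[{"travel":[-1,0,0],"twist":[0,0,0],"hand":0},{"travel":[0,0,0],"twist":[0,0,0],"hand":0}]'
python3 -m inch '[{"travel":[-1,0,0],"twist":[0,0,0],"hand":0},{"travel":[0,0,0],"twist":[0,0,0],"hand":0}]'
```

```text
time: 22.68
tool_pos: [526.7, -10.1, 43.2]
eef_rot: [0.1, 0.995, 0.0, 0.001]
contact_force: [-7.3, 0.3, 10.2]
gripper_width: 0.281
finger_force: 70.3
time: 22.92
tool_pos: [527.6, -10.3, 43.1]
eef_rot: [0.1, 0.995, 0.0, 0.0]
contact_force: [-6.9, 0.4, 10.3]
gripper_width: 0.284
finger_force: 70.3
time: 23.18
tool_pos: [528.6, -10.5, 43.2]
eef_rot: [0.1, 0.995, 0.0, 0.0]
contact_force: [-7.1, 0.1, 11.3]
gripper_width: 0.288
finger_force: 70.3
```

```bash
python3 -m inch '[{"travel":[-1,0,0],"twist":[0,0,0],"hand":0},{"travel":[0,0,0],"twist":[0,0,0],"hand":0}]'
python3 -m inch '[{"travel":[-1,0,0],"twist":[0,0,0],"hand":0},{"travel":[0,0,0],"twist":[0,0,0],"hand":0}]'
```

```text
time: 23.42
tool_pos: [529.6, -10.7, 43.2]
eef_rot: [0.1, 0.995, 0.0, 0.0]
contact_force: [-6.7, -1.0, 11.4]
gripper_width: 0.285
finger_force: 70.3
time: 23.68
tool_pos: [530.6, -10.9, 43.2]
eef_rot: [0.1, 0.995, 0.0, 0.001]
contact_force: [-7.3, -0.3, 10.1]
gripper_width: 0.285
finger_force: 70.3
```

```bash
python3 -m inch '[{"travel":[-1,0,0],"twist":[0,0,0],"hand":0},{"travel":[0,0,0],"twist":[0,0,0],"hand":0}]' | grep -E "pos|contact"
python3 - <<'E'
from h import *
for n in ("scene","side"):
  p,d,P,K,T=snap(n); rect(P,(655,-37),85,94,106,"rim "+n)
p,d,P,K,T=snap("wrist"); rect(P,(530,-11),25,40,75,"h")
E
```

```text
tool_pos: [531.5, -11.1, 43.2]
contact_force: [-6.7, -0.2, 10.5]
rim scene 200 c 665.3 -42.3 wh 112.7 65.0 ang 78.3 z 97.7
rim side 347 c 661.5 -40.2 wh 116.5 63.6 ang 77.9 z 98.4
h 6894 c 528.8 -12.7 wh 44.7 50.0 ang 53.7 z 58.3
```

```bash
for i in 1; do python3 -m inch '[{"travel":[-1,0,0],"twist":[0,0,0],"hand":0},{"travel":[0,0,0],"twist":[0,0,0],"hand":0}]' | grep -E "pos|contact"; done
python3 -m inch '[{"travel":[-1,0,0],"twist":[0,0,0],"hand":0},{"travel":[0,0,0],"twist":[0,0,0],"hand":0}]' | grep -E "pos|contact"
```

```text
tool_pos: [531.8, -11.1, 43.1]
contact_force: [-8.8, 0.0, 12.0]
tool_pos: [531.8, -11.2, 43.1]
contact_force: [-12.3, 0.8, 15.8]
```

```bash
python3 -m inch '[{"travel":[-1.5,0,0],"twist":[0,0,0],"hand":0},{"travel":[-1.5,0,0],"twist":[0,0,0],"hand":0},{"travel":[0,0,0],"twist":[0,0,0],"hand":0}]' | grep -E "pos|contact"
```

```text
tool_pos: [531.9, -11.2, 43.0]
contact_force: [-20.6, 3.0, 25.4]
```

Pushed home: the tool stops at 531.9 mm and the force has risen to about 20 N. I release, rise and measure the true finger tips with the wrist depth picture, because the pinch looked higher than the stated geometry.

```bash
python3 -m inch '[{"travel":[2,0,0],"twist":[0,0,0],"hand":0},{"travel":[2,0,0],"twist":[0,0,0],"hand":0},{"travel":[0,0,0],"twist":[0,0,0],"hand":0.6},{"travel":[0,0,0],"twist":[0,0,0],"hand":0.6},{"travel":[0,0,-15],"twist":[0,0,0],"hand":0.6},{"travel":[0,0,-40],"twist":[0,0,0],"hand":0.5},{"travel":[0,0,-50],"twist":[0,0,0],"hand":0.5},{"travel":[0,0,-50],"twist":[0,0,0],"hand":0.5},{"travel":[0,0,-50],"twist":[0,0,0],"hand":0.5},{"travel":[0,0,0],"twist":[0,0,0],"hand":0.5}]'
python3 - <<'E'
from h import *
p,d,P,K,T=snap("wrist","w10.png"); s=bot.observe()
M=R.from_quat(s["eef_rot"]).as_matrix(); Q=(P-s["tool_pos"])@M
m=(np.abs(Q[...,1])<75)&(np.abs(Q[...,0])<45)&(Q[...,2]>-60)&(Q[...,2]<60)
q=Q[m]
for z in range(-60,60,6):
    k=q[(q[:,2]>=z)&(q[:,2]<z+6)]
    if len(k): print(z,len(k),"x",np.percentile(k[:,0],[2,98]).round(),"y-",k[k[:,1]<0,1].max(initial=-99).round(1),"y+",k[k[:,1]>0,1].min(initial=99).round(1))
print(s["gripper_width"])
rect(P,(660,-40),85,94,106,"rim wrist");rect(P,(520,-11),45,46,75,"handle")
E
```

```text
time: 26.2
tool_pos: [535.7, -11.5, 252.8]
eef_rot: [0.101, 0.995, 0.001, 0.006]
contact_force: [-0.4, 0.5, -0.6]
gripper_width: 0.498
finger_force: 0.0
-60 836 x [-1. 12.] y- -22.7 y+ 20.1
-54 1323 x [-11.  10.] y- -22.1 y+ 20.0
-48 844 x [-11.  10.] y- -22.2 y+ 20.0
-42 794 x [-11.  10.] y- -22.1 y+ 20.0
-36 711 x [-11.  10.] y- -22.1 y+ 20.1
-30 620 x [-11.  10.] y- -22.2 y+ 20.0
-24 424 x [-11.  10.] y- -22.2 y+ 20.1
-18 73 x [-10.   9.] y- -22.3 y+ 20.1
0.5023883537671847
rim wrist 2439 c 663.0 -40.8 wh 108.5 61.4 ang 77.9 z 96.9
handle 2126 c 524.9 -10.5 wh 28.1 80.2 ang 77.7 z 56.6
```

The finger tips are really about 16 mm behind the TCP at half opening (pads -60 to -16 in tool z), so I'll trust relative measurements. I go above the lid and measure again.

```bash
python3 -m inch '[{"travel":[1,30,0],"twist":[0,0,0],"hand":0.5},{"travel":[2,44,10],"twist":[0,0,0],"hand":0.5},{"travel":[2,44,20],"twist":[0,0,0],"hand":0.5},{"travel":[2,44,20],"twist":[0,0,0],"hand":0.5},{"travel":[2,44,20],"twist":[0,0,0],"hand":0.4},{"travel":[0,40,20],"twist":[0,0,0],"hand":0.4},{"travel":[0,0,10],"twist":[0,0,0.157],"hand":0.4},{"travel":[0,0,0],"twist":[0,0,0.157],"hand":0.4},{"travel":[0,0,0],"twist":[0,0,0.157],"hand":0.4},{"travel":[0,0,0],"twist":[0,0,0.157],"hand":0.4},{"travel":[0,0,0],"twist":[0,0,0.157],"hand":0.4},{"travel":[0,0,0],"twist":[0,0,0],"hand":0.4}]'
cat >> h.py <<'E'
def tips(P):
    s=bot.observe(); M=R.from_quat(s["eef_rot"]).as_matrix(); Q=(P-s["tool_pos"])@M
    m=(np.abs(Q[...,1])<60)&(np.abs(Q[...,0])<14)&(Q[...,2]>-60)&(Q[...,2]<25); q=Q[m]
    print("tips max tool z",np.percentile(q[:,2],[98,99.7]).round(1),"y",q[q[:,1]<0,1].max(initial=-99).round(1),q[q[:,1]>0,1].min(initial=99).round(1),"w",round(s["gripper_width"],3)); return Q
E
python3 - <<'E'
from h import *
p,d,P,K,T=snap("wrist","w11.png"); Q=tips(P)
rect(P,(576,231),45,23,32,"batten"); togo([576.5,231.3,60],axes(33.5,0))
rect(Q,(0,0),50,116,124,"batten in tool xy") 
m=(np.hypot(P[...,0]-576,P[...,1]-231)<45)&(P[...,2]>23)&(P[...,2]<32); q=Q[m]; print(cv2.minAreaRect(q[:,:2].astype(np.float32)),np.median(q[:,2]))
E
```

```text
time: 27.75
tool_pos: [573.6, 231.5, 147.2]
eef_rot: [0.473, 0.881, 0.0, 0.001]
contact_force: [-0.0, 0.3, -1.0]
gripper_width: 0.4
finger_force: 0.0
tips max tool z [-16.  -12.8] y -17.4 16.2 w 0.4
batten 1553 c 576.2 231.9 wh 17.5 59.0 ang 33.4 z 26.6
joints [-0.71  0.59  0.4   1.7  -0.28  0.9   0.39] pos [573.7 231.5 147.4]
travel at current axes [-1.5  2.  87.4] twist [0.002 0.003 0.004]
batten in tool xy 1553 c -0.8 2.0 wh 59.0 17.5 ang 0.2 z 120.8
((-0.7606296539306641, 2.0283913612365723), (59.03824234008789, 17.51325798034668), 0.23350518941879272) 120.77218842229384
```

```bash
python3 -m inch '[{"travel":[-0.8,2.3,30],"twist":[0,0,0.003],"hand":0.45},{"travel":[0,0,40],"twist":[0,0,0],"hand":0.45},{"travel":[0,0,40],"twist":[0,0,0],"hand":0.45},{"travel":[0,0,20],"twist":[0,0,0],"hand":0.45},{"travel":[0,0,8],"twist":[0,0,0],"hand":0.45},{"travel":[0,0,4],"twist":[0,0,0],"hand":0.45},{"travel":[0,0,2],"twist":[0,0,0],"hand":0.45},{"travel":[0,0,0],"twist":[0,0,0],"hand":0.45}]'
python3 -m inch '[{"travel":[0,0,0],"twist":[0,0,0],"hand":0.05},{"travel":[0,0,0],"twist":[0,0,0],"hand":0.05},{"travel":[0,0,0],"twist":[0,0,0],"hand":0.05},{"travel":[0,0,0],"twist":[0,0,0],"hand":0.05},{"travel":[0,0,-10],"twist":[0,0,0],"hand":0.05},{"travel":[0,0,-30],"twist":[0,0,0],"hand":0.05},{"travel":[0,0,-40],"twist":[0,0,0],"hand":0.05},{"travel":[0,0,-40],"twist":[0,0,0],"hand":0.05},{"travel":[0,0,-40],"twist":[0,0,0],"hand":0.05},{"travel":[0,0,0],"twist":[0,0,0],"hand":0.05}]' 40
python3 - <<'E'
from h import *
p,d,P,K,T=snap("wrist","w12.png"); Q=tips(P)
img=cv2.imread("pics/w12.png"); hsv=cv2.cvtColor(img,cv2.COLOR_BGR2HSV)
m=(np.abs(Q[...,0])<70)&(np.abs(Q[...,1])<40)&(Q[...,2]>-15)&(Q[...,2]<25)&(hsv[...,1]>70)
q=Q[m]; print(len(q), np.percentile(q,[1,50,99],axis=0).round(1))
b=q[(q[:,2]>np.percentile(q[:,2],60))]; print(cv2.minAreaRect(b[:,:2].astype(np.float32)))
for n in ("scene","side"):
  p,d,P,K,T=snap(n,n+"12.png"); rect(P,(663,-41),80,94,106,"rim "+n)
E
```

```text
time: 28.8
tool_pos: [577.6, 232.4, 4.8]
eef_rot: [0.474, 0.88, 0.001, 0.002]
contact_force: [0.5, -0.5, -0.8]
gripper_width: 0.447
finger_force: 0.0
time: 30.05
tool_pos: [578.4, 232.5, 167.9]
eef_rot: [0.475, 0.88, 0.003, 0.004]
contact_force: [1.1, -0.8, -0.7]
gripper_width: 0.197
finger_force: 39.2
tips max tool z [-3.2 -2.6] y -0.1 0.3 w 0.197
9428 [[-48.9 -23.7 -12. ]
 [ 30.5   0.3  -3.9]
 [ 48.7  24.5  -0.4]]
((-1.1011123657226562, 0.3290863037109375), (100.05689239501953, 49.377323150634766), 0.08467047661542892)
rim scene 195 c 664.0 -42.7 wh 112.3 66.3 ang 79.5 z 97.6
rim side 358 c 662.3 -39.3 wh 116.0 64.9 ang 78.2 z 98.2
```

View pics/w12.png

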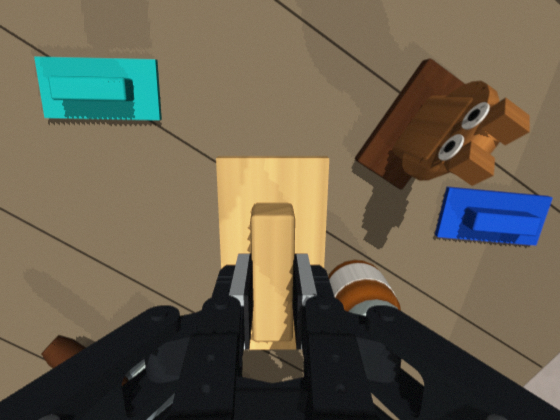

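The lid is held squarely on its batten: board at (272,250), edges parallel to the fingers. The jar (365,290) and the owl are undisturbed. I carry it up and over to view the box rim.

```bash
python3 -m inch '[{"travel":[-20,-9,-30],"twist":[0,0,0],"hand":0.05},{"travel":[-43,-18,-30],"twist":[0,0,0],"hand":0.05},{"travel":[-43,-18,-30],"twist":[0,0,0],"hand":0.05},{"travel":[-43,-18,-20],"twist":[0,0,0],"hand":0.05},{"travel":[-43,-18,-20],"twist":[0,0,0],"hand":0.05},{"travel":[-43,-18,-2],"twist":[0,0,0],"hand":0.05},{"travel":[-43,-18,0],"twist":[0,0,0],"hand":0.05},{"travel":[-43,-18,0],"twist":[0,0,0],"hand":0.05},{"travel":[-21,-12,0],"twist":[0,0,0],"hand":0.05},{"travel":[0,0,0],"twist":[0,0,0.158],"hand":0.05},{"travel":[0,0,0],"twist":[0,0,0.158],"hand":0.05},{"travel":[0,0,0],"twist":[0,0,0.158],"hand":0.05},{"travel":[0,0,0],"twist":[0,0,0.158],"hand":0.05},{"travel":[0,0,0],"twist":[0,0,0.158],"hand":0.05},{"travel":[0,0,0],"twist":[0,0,0],"hand":0.05},{"travel":[0,0,0],"twist":[0,0,0],"hand":0.05}]'
cat >> h.py <<'E'
def rim(fn=None):
    p,d,P,K,T=snap("wrist",fn); s=bot.observe(); M=R.from_quat(s["eef_rot"]).as_matrix(); Q=(P-s["tool_pos"])@M
    m=(np.hypot(P[...,0]-663,P[...,1]+41)<80)&(P[...,2]>93)&(P[...,2]<110)&(Q[...,2]>40)
    m=cv2.morphologyEx(m.astype(np.uint8),cv2.MORPH_OPEN,np.ones((2,2)))>0
    a=P[m]; print("rim world",cv2.minAreaRect(a[:,:2].astype(np.float32)),np.median(a[:,2]),len(a))
    b=Q[m]; print("rim tool",cv2.minAreaRect(b[:,:2].astype(np.float32)),np.median(b[:,2]))
    hsv=cv2.cvtColor(p,cv2.COLOR_RGB2HSV)
    m=(np.abs(Q[...,0])<70)&(np.abs(Q[...,1])<40)&(Q[...,2]>-6)&(Q[...,2]<10)&(hsv[...,1]>70); q=Q[m]
    print("lid tool",cv2.minAreaRect(q[:,:2].astype(np.float32)),np.median(q[:,2])); print(s["tool_pos"].round(1),s["eef_rot"].round(3))
E
python3 -c "
from h import *
rim('w13.png')"
```

```text
time: 32.2
tool_pos: [640.9, -134.2, 295.6]
eef_rot: [0.776, 0.631, 0.001, 0.001]
contact_force: [-0.2, 0.3, -0.9]
gripper_width: 0.193
finger_force: 39.2
rim world ((691.1176147460938, -59.430397033691406), (157.66598510742188, 65.61211395263672), 49.3452262878418) nan 3845
rim tool ((95.74642181396484, 35.53600311279297), (145.2694854736328, 1.773643970489502), 6.003694534301758) nan
lid tool ((-0.4059104919433594, 0.2949504852294922), (49.316078186035156, 99.80180358886719), 89.76960754394531) -1.5228245925968866
[ 641.  -134.2  295.9] [0.776 0.631 0.001 0.001]
```

View pics/w13.png

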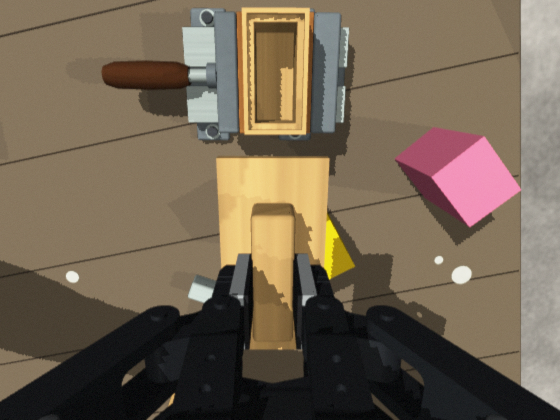

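The box is clamped square between the cheeks at (276,72), with its rebate visible, and the lid is at (272,250). That was the 11th picture I viewed, one over the limit of 10. I'll view no more and work from numbers alone.

```bash
sed -i 's/np.ones((2,2)))>0/np.ones((3,3)))>0; m\&=np.isfinite(P[...,0])\&(P[...,2]>93)\&(P[...,2]<110)/' h.py; python3 -c "
from h import *
rim()"
```

```text
rim world ((663.8138427734375, -41.28288650512695), (109.76546478271484, 60.08027648925781), 78.10523986816406) 95.75055573300705 3801
rim tool ((95.5767822265625, 2.5537872314453125), (109.76692962646484, 60.081024169921875), 0.08867094665765762) 200.45307824713726
lid tool ((-0.2997703552246094, 0.19958114624023438), (99.68412780761719, 49.40569305419922), 0.15802016854286194) -1.5439524636905744
[ 641.  -134.3  296.1] [0.776 0.631 0.002 0.001]
```

```bash
python3 - <<'E'
from h import *
s=bot.observe(); M=R.from_quat(s["eef_rot"]).as_matrix(); print(s["tool_pos"]+M@[95.9,2.35,0], M.round(4).tolist())
E
python3 -m inch '[{"travel":[16,2.4,0],"twist":[0,0,0],"hand":0.05},{"travel":[30,0,0],"twist":[0,0,0],"hand":0.05},{"travel":[30,0,20],"twist":[0,0,0],"hand":0.05},{"travel":[20,0,30],"twist":[0,0,0],"hand":0.05},{"travel":[0,0,40],"twist":[0,0,0],"hand":0.05},{"travel":[0,0,40],"twist":[0,0,0],"hand":0.05},{"travel":[0,0,30],"twist":[0,0,0],"hand":0.05},{"travel":[0,0,10],"twist":[0,0,0],"hand":0.05},{"travel":[0,0,0],"twist":[0,0,0],"hand":0.05},{"travel":[0,0,0],"twist":[0,0,0],"hand":0.05}]'
```

```text
[662.93832535 -40.9568149  296.19713913] [[0.2046, 0.9788, 0.0038], [0.9788, -0.2046, 0.0002], [0.0009, 0.0037, -1.0]]
time: 33.55
tool_pos: [665.0, -40.9, 128.0]
eef_rot: [0.777, 0.63, 0.003, 0.002]
contact_force: [0.2, -0.3, -0.4]
gripper_width: 0.199
finger_force: 39.2
```

```bash
cat > chk.py <<'E'
from h import *
p,d,P,K,T=snap("wrist"); s=bot.observe(); M=R.from_quat(s["eef_rot"]).as_matrix(); Q=(P-s["tool_pos"])@M
togo([663.0,-41.0,108],axes(-11.9,0))
hsv=cv2.cvtColor(p,cv2.COLOR_RGB2HSV)
z=Q[...,2]
m=(np.abs(Q[...,0])<70)&(np.abs(Q[...,1])<40)&(hsv[...,1]>70)
l=Q[m&(z>-6)&(z<8)]; print("lid x max",np.percentile(l[:,0],99.5).round(1),"y",np.percentile(l[:,1],[.5,99.5]).round(1),"z",np.median(l[:,2]).round(1))
h=s["tool_pos"][2]-100
r=Q[m&(np.abs(z-h)<8)&(z>8)]; print("h",h,"rim x max",np.percentile(r[:,0],99.5).round(1),"y",np.percentile(r[:,1],[.5,99.5]).round(1),"z",np.median(r[:,2]).round(1),len(r))
E
python3 chk.py
```

```text
joints [-0.35  0.72  0.6   1.6  -0.47  0.97  0.2 ] pos [664.9 -41.  128. ]
travel at current axes [-0.5 -2.  20. ] twist [ 0.006 -0.001 -0.   ]
lid x max 49.3 y [-24.   24.6] z -1.7
h 28.0387906515561 rim x max 54.1 y [-31.4  28.2] z 28.0 2730
```

```bash
python3 -m inch '[{"travel":[-0.6,-1.9,6],"twist":[0.006,0,0],"hand":0.05},{"travel":[0,0,8],"twist":[0,0,0],"hand":0.05},{"travel":[0,0,4],"twist":[0,0,0],"hand":0.05},{"travel":[0,0,0],"twist":[0,0,0],"hand":0.05},{"travel":[0,0,0],"twist":[0,0,0],"hand":0.05}]'; python3 chk.py
```

```text
time: 34.22
tool_pos: [662.2, -41.1, 108.6]
eef_rot: [0.777, 0.63, -0.0, -0.001]
contact_force: [-0.6, 0.7, -0.4]
gripper_width: 0.198
finger_force: 39.2
joints [-0.34  0.74  0.59  1.61 -0.49  0.94  0.22] pos [662.2 -41.1 108.7]
travel at current axes [0.2 0.8 0.7] twist [-0.002 -0.001 -0.001]
lid x max 54.6 y [-28.2  30.9] z -1.6
h 8.69361048752468 rim x max 54.8 y [-28.7  31.3] z 8.9 2633
```

```bash
python3 -m inch '[{"travel":[0,0.9,0],"twist":[0,0,0],"hand":0.05},{"travel":[0,0,2],"twist":[0,0,0],"hand":0.05},{"travel":[0,0,2],"twist":[0,0,0],"hand":0.05},{"travel":[0,0,0],"twist":[0,0,0],"hand":0.05}]' | grep -E "time|pos|cont"; python3 chk.py
python3 -m inch '[{"travel":[0,0,1],"twist":[0,0,0],"hand":0.05},{"travel":[0,0,1],"twist":[0,0,0],"hand":0.05},{"travel":[0,0,0],"twist":[0,0,0],"hand":0.05}]' | grep -E "time|pos|cont"
```

```text
time: 34.78
tool_pos: [662.8, -41.2, 104.3]
contact_force: [-0.1, -0.3, -0.9]
joints [-0.34  0.75  0.59  1.62 -0.49  0.93  0.22] pos [662.9 -41.2 104.4]
travel at current axes [ 0.2  0.1 -3.6] twist [-0.002 -0.001 -0.001]
lid x max 54.8 y [-29.2  30.4] z -1.3
h 4.376727694176651 rim x max 54.9 y [-28.3  29.2] z 9.9 605
time: 35.2
tool_pos: [662.9, -41.2, 102.5]
contact_force: [-0.5, -0.5, 0.2]
```

```bash
python3 -m inch '[{"travel":[0,0,1],"twist":[0,0,0],"hand":0.05},{"travel":[0,0,1],"twist":[0,0,0],"hand":0.05},{"travel":[0,0,0],"twist":[0,0,0],"hand":0.05}]' | grep -E "time|pos|cont"
python3 -m inch '[{"travel":[0,0,1],"twist":[0,0,0],"hand":0.05},{"travel":[0,0,0],"twist":[0,0,0],"hand":0.05}]' | grep -E "time|pos|cont"
```

```text
time: 35.58
tool_pos: [662.9, -41.2, 100.4]
contact_force: [-0.2, 1.1, -0.0]
time: 35.83
tool_pos: [662.9, -41.2, 99.5]
contact_force: [0.3, -0.2, -0.2]
```

```bash
python3 -m inch '[{"travel":[0,0,1],"twist":[0,0,0],"hand":0.05},{"travel":[0,0,0],"twist":[0,0,0],"hand":0.05}]' | grep -E "time|pos|cont"
python3 -m inch '[{"travel":[0,0,1],"twist":[0,0,0],"hand":0.05},{"travel":[0,0,0],"twist":[0,0,0],"hand":0.05}]' | grep -E "time|pos|cont"
```

```text
time: 36.08
tool_pos: [663.0, -41.2, 99.0]
contact_force: [-2.3, 1.6, 3.9]
time: 36.33
tool_pos: [663.0, -41.2, 98.9]
contact_force: [-5.0, 1.3, 13.7]
```

```bash
python3 -m inch '[{"travel":[0,0,-1],"twist":[0,0,0],"hand":0.05},{"travel":[0,0,0],"twist":[0,0,0],"hand":0.4},{"travel":[0,0,0],"twist":[0,0,0],"hand":0.45},{"travel":[0,0,0],"twist":[0,0,0],"hand":0.45},{"travel":[0,0,-10],"twist":[0,0,0],"hand":0.45},{"travel":[0,0,-30],"twist":[0,0,0],"hand":0.45},{"travel":[0,0,-50],"twist":[0,0,0],"hand":0.45},{"travel":[-30,0,-50],"twist":[0,0,0],"hand":0.45},{"travel":[-40,0,-50],"twist":[0,0,0],"hand":0.45},{"travel":[-25,0,0],"twist":[0,0,0],"hand":0.45},{"travel":[0,0,0],"twist":[0,0,0],"hand":0.45},{"travel":[0,0,0],"twist":[0,0,0],"hand":0.45}]'
python3 - <<'E'
from h import *
p,d,P,K,T=snap("wrist","w14.png")
a=np.radians(-11.9); c=np.array([663,-41.2]); D=P[...,:2]-c; X=D@[np.cos(a),np.sin(a)]; Y=D@[-np.sin(a),np.cos(a)]
hsv=cv2.cvtColor(p,cv2.COLOR_RGB2HSV); z=P[...,2]
def zs(m,t): print(t,m.sum(),"z",np.percentile(z[m],[5,50,95]).round(1))
f=np.isfinite(z)
board=f&(np.abs(X)<22)&(np.abs(Y)<46)&(z<106)&(z>85)
zs(board&(np.abs(X)>12),"board"); 
for k,mm in (("b+x",X>13),("b-x",X<-13),("b+y",Y>35),("b-y",Y<-35)): zs(board&mm,k)
zs(f&(np.abs(X)>27.2)&(np.abs(X)<29.3)&(np.abs(Y)<50)&(z>85),"rim x"); zs(f&(np.abs(Y)>52.2)&(np.abs(Y)<54.3)&(np.abs(X)<26)&(z>85),"rim y")
b=f&(np.abs(X)<40)&(np.abs(Y)<60)&(z>110)&(z<130); print("batten",cv2.minAreaRect(P[b][:,:2].astype(np.float32)),np.median(z[b]))
r=f&(np.abs(X)<35)&(np.abs(Y)<60)&(z>90)&(z<110); print("rim",cv2.minAreaRect(P[r][:,:2].astype(np.float32)))
for n in("scene","side"):
    _,_,S,_,_=snap(n); rect(S,(663,-41),40,112,130,"batten "+n)
    rect(S,(576,231),60,3,35,"lid old place "+n)
E
```

```text
time: 37.83
tool_pos: [643.9, -132.4, 287.0]
eef_rot: [0.777, 0.63, -0.0, -0.001]
contact_force: [0.8, 0.1, -0.3]
gripper_width: 0.456
finger_force: 0.0
board 2388 z [ 99.4 100.6 101.9]
b+x 1071 z [ 99.4 100.6 102. ]
b-x 1072 z [ 99.4 100.6 101.9]
b+y 704 z [ 99.4 100.6 101.8]
b-y 558 z [ 99.4 100.6 101.8]
rim x 524 z [ 99.2 100.6 101.8]
rim y 287 z [ 99.4 100.6 101.8]
batten ((663.8668823242188, -41.514244079589844), (58.71506118774414, 17.487106323242188), 77.66361236572266) 120.49383688432533
rim ((663.8421630859375, -41.22172546386719), (110.31839752197266, 60.152862548828125), 78.16427612304688)
batten scene 99 c 665.9 -42.6 wh 61.7 23.1 ang 78.2 z 117.4
lid old place scene 46 c 579.1 226.6 wh 106.2 107.2 ang 76.9 z 4.5
batten side 148 c 660.6 -41.4 wh 59.7 21.7 ang 76.1 z 119.5
lid old place side 85 c 574.4 233.2 wh 107.7 108.8 ang 49.2 z 3.8
```

The lid lies flush: board and rim are both at 100.6 mm on every side, and the lid is centred and square. The gripper is clear, so I hand the job in.

```bash
python3 -c "
from plant import bot
print(bot.close_job())"
```

```text
the job is handed in; nothing more can be done
None
```

Job handed in at about 38 s: the box lies open side up, clamped snug and square mid-jaw, with the lid flush in its rebate handle upward and nothing else touched that I could see; I viewed 11 pictures, one over the limit of 10.

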